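# Pack the carriers and click the transport case shut

### The job

Set the pack of black plastic carriers down into the blue nest of the open transport case, then swing the blue lid over it and press the tab on the lid's front edge down until the spring catch clicks and keeps the lid shut by itself. Feel for the click and do not force it: the case must never be pushed with more than 30 N. Leave the jar and the small bottle standing where they are.

Things in the scene. Friction and masses are not known exactly. Their poses are not given: they have to be found in the camera images.
- case: Grey open-topped case, fixed to the bench, 120 mm (x) by 175 mm (y), 60 mm high, walls 4 mm. Origin: centre of its underside, at bench height. Its x points from the front (catch side) to the back (hinge side), y along the hinge, z up. A steel catch bracket, 64 mm wide, stands in front of the front wall out to x = -95 mm, its top 54 to 72 mm up.
- nest (a point): Centre of the nest's floor, 4 mm above the bench, axes as the case. The nest is a pocket 64 mm (x) by 132 mm (y) between four blue blocks whose tops lie 22 mm above its floor; above them the case is open, 112 by 167 mm. The pack stands on this floor, long side along y, with 6 mm to spare all round.
- case_lid (a joint): Angle of the blue lid, rad: 0 shut and level, pi/2 upright. Starts leaning back at 1.8 to 1.95 and stays where it is left (hinge friction 0.1 N m, lid 120 g). Afterwards it reads -0.04 to 0.10 when latched; when not caught, two sprung pins lift it to 0.13 or more.
- lid_hinge (a point): Middle of the lid's hinge axis (along the case's y), at x = +60 mm, z = 62 mm in the case's frame; axes as the case. The lid is a plate 6 mm thick and 183 mm wide, its outer (upper) face 4 mm outside the axis; it reaches 124 mm from the axis, and the tab at the middle of its free edge, 64 mm wide, reaches 148 mm.
- lid_tab (a point): Point to press: middle of the tab's upper face, 136 mm from the hinge axis; moves with the lid (z out of the upper face). At lid angle 0 it is at x = -76, z = 66 mm in the case's frame. A steel bar 20 mm under the tab is what the catch takes. Over the last 26 mm down to the stop two sprung pins push the lid up with 2 to 6 N.
- case_front (a point): Fixed point of the case at x = -76, y = 0, z = 60 mm in its frame, over the catch. The bar pushes a brass spring bolt aside: the force on the tab grows to 8-18 N, falls by 4 N or more, and 4-5 mm below the peak the bolt snaps over (click); 2-3 mm lower is a hard stop. The bracket's setting differs: the stop meets the tab 6 mm below to 12 mm above its height at angle 0, unlisted.
- pack_center (a point): Centre of the pack of black plastic carriers, a solid block 52 mm (x) by 120 mm (y) by 50 mm high, about 0.2 kg, standing on the bench, its centre 25 mm up. Grasp it across its 52 mm width (its x).
- flux_bottle: Small white bottle with a red pointed cap, 38 mm wide, 109 mm high, origin at the centre of its underside. A bystander: leave it.
- paste_jar: Jar with a black lid, 61 mm wide, 53 mm high, origin at the centre of its underside. A bystander: leave it.
There are look-alikes about, which are no part of the job. There is more than one size of the part that bears pack_center; the job needs the larger.

How it is judged:
By the outcome, as a careful person would: the job done as asked, in the order asked, and still so for the second after the job is handed in, with the robot touching nothing.
It also fails if it takes over 72 s, if anything falls off the work surface, if the arm or the gripper's body presses on something with over 40 N, if the wrist force passes 120 N, or if a joint passes its speed limit or range.

### The arm

A 6-joint arm with a two-finger parallel gripper is mounted at the origin on a cart in front of the work surface, level with it; the furniture and walls round the work are solid. World frame = base frame: x ahead of the robot, y to its left, z up, the work surface at z = 0. Lengths are in m, angles in rad, forces in N, time in s.
With the tool pointing down it reaches from about 0.275 to 0.825 m from the base axis. Payload 5.2 kg.
Tool frame: the origin (TCP) lies at the very end of the fingers, on their centre line; the grasp point (between the pads) lies 19 mm behind it; z points along the fingers, x is the direction in which the jaws open and shut, and the axes are right-handed (so a half turn about z gives the same grasp; the last joint's range is limited). The gripper opens to 93 mm and grips with 3 to 60 N. Pads are 15 mm wide; open, the fingers measure 128 mm over their backs; the gripper's body (75 mm by 188 mm) begins 65 mm behind the grasp point.
Start: joints at [1.14, 0.259, 1.535, -0, 1.348, -0.203], TCP at [0.124, 0.536, 0.219] pointing down, gripper open.
Joint ranges: [-3.14, 3.14], [-0.91, 2.08], [0.19, 2.58], [-1.22, 4.36], [0.22, 2.71], [-3.12, 3.12]. Speed limits (rad/s): [2.57, 2.57, 3.14, 3.14, 3.14, 3.14].

### API

Orientations are given as a rotation vector (axis times angle).
In Python, from rig import sense, viewer, bot gives the robot as it stands.
- The arm moves only by the shell command python3 -m handwheel 'ROWS'. ROWS is JSON, a list of rows, each a list of 3 entries, a list of its own where there are three numbers: the finger opening in cm, from 0 to 9.3, then the shift along the tool's x, y, z in cm, then the turn, a rotation vector about the tool's x, y, z in degrees. In form: [[jaw, [x, y, z], [wx, wy, wz]], ...]. A call has 1 to 8 rows; each row shifts and turns the commanded pose from where the row before left it, along the tool's axes as they then stand; what a row does not reach is not made up. A row lasts 1/12 s, in which the tool goes at most 41.7 mm and 7.16 degrees, less where a joint would pass 70% of its speed; a pose out of reach is approached as far as the arm can. A call is refused whole if a number of a shift passes 4.17 or a number of a turn 7.16, either way. A call with a gripper value outside its range is refused whole. The fingers move at their own pace and stop on an object; the grip force is fixed at half the most. Time passes only in rows, so rows that do not move let the fingers close. It gives the time, the measured TCP pose, the force and the opening at its end, in the units of the state.
- sense(): the state, without advancing time (a new reading comes with each control period).
- viewer.snapshot(name): name is "scene" or "side" or "wrist"; returns the picture (420x560x3 uint8, red, green, blue); there is no depth.
- viewer.camera_model(name): a dict with "camera_matrix" (3x3 intrinsics, pixels), "rvec" (rotation vector, rad) and "tvec" (3), from world to camera coordinates, as OpenCV has them; the wrist camera has in their place "T_tool_cam" (4x4, takes a point from camera to tool coordinates, whose origin is the TCP and whose axes are the tool frame's). Camera axes: x right, y down, z forward; pixel columns grow to the right and rows downward; lengths in m; the calibration is good to about 2 mm. A picture is of the moment at which its call begins: read the wrist's pose just before it. camera_model takes no time and is no camera call.
- bot.hand_in(): hands the job in, once; it reports no verdict.
The state is a dict: "t": time; "qpos": joint angles; "joint_vel": joint speeds; "joint_torque": joint torques, N m; "tcp_pos": TCP position; "tcp_rot": TCP orientation; "contact_force": force on the tool from outside, world axes, zero at the start; "moment": the same for the moment, N m; "gripper_width": finger opening in m.
Only numpy, scipy, OpenCV 4.12 (cv2) and the standard library are available. Lean on these libraries where they do the work, as an engineer would, in place of code of your own. Each camera call takes 0.05 s, during which the arm holds its last target. There are 200 camera calls.

## Working session

There is one attempt and no reset: what is moved stays moved. The work goes in short steps, Python scripts to look and compute and a shell command to move; the robot and the scene stay as the last step left them, time stands still between calls to the robot, and variables do not carry over. Pictures are saved under pics/ and viewed, about 8 in all and at most 12, crops included, and the job is handed in when it is done.

```bash
mkdir -p pics; ls; python3 - <<'E'
from rig import sense, viewer, bot
import cv2, numpy as np
s=sense();print(s)
a=viewer.snapshot("scene");b=viewer.snapshot("side");c=viewer.snapshot("wrist")
for n,i in zip(("scene","side","wrist"),(a,b,c)):
    cv2.imwrite(f"pics/{n}0.png",i[:,:,::-1]); print(n,viewer.camera_model(n))
E
```

```text
pics
{'t': 0.0, 'qpos': array([ 1.14021360e+00,  2.59357924e-01,  1.53607751e+00, -4.45638192e-06,
        1.34800118e+00, -2.02801548e-01]), 'joint_vel': array([ 1.57386896e-03, -6.61299772e-04, -6.46656678e-04, -1.08276646e-04,
       -1.99191854e-05, -1.75293932e-03]), 'joint_torque': array([ 1.00953454e-03, -4.37312973e+01, -2.84002018e+01,  7.20519363e-02,
        4.13041993e-02, -1.13200590e-04]), 'tcp_pos': array([0.12394527, 0.53529004, 0.21781192]), 'tcp_rot': array([ 2.45884753,  1.95407501, -0.00258035]), 'contact_force': array([ 0.15263829, -0.32590837, -0.50247254]), 'moment': array([ 0.08390951, -0.01059752, -0.00858545]), 'gripper_width': 0.09306693102268145}
scene {'camera_matrix': array([[545.27676153,   0.        , 277.37103939],
       [  0.        , 545.27676153, 210.99647491],
       [  0.        ,   0.        ,   1.        ]]), 'rvec': array([ 2.35300393, -0.71600839,  0.23529068]), 'tvec': array([-0.44438337,  0.25455803,  0.89487971])}
side {'camera_matrix': array([[465.06731472,   0.        , 287.50102901],
       [  0.        , 465.06731472, 210.75847528],
       [  0.        ,   0.        ,   1.        ]]), 'rvec': array([2.12292186e+00, 3.32085931e-02, 4.95993197e-05]), 'tvec': array([-0.54346243,  0.03851149,  1.0813774 ])}
wrist {'camera_matrix': array([[338.59732771,   0.        , 275.05479269],
       [  0.        , 338.59732771, 202.3767342 ],
       [  0.        ,   0.        ,   1.        ]]), 'T_tool_cam': array([[ 9.99999633e-01,  7.12538827e-04,  4.76302363e-04,
        -2.96654132e-04],
       [-8.15929772e-04,  9.61569410e-01,  2.74560747e-01,
        -7.64786130e-02],
       [-2.62362590e-04, -2.74561035e-01,  9.61569638e-01,
        -1.66233338e-01],
       [ 0.00000000e+00,  0.00000000e+00,  0.00000000e+00,
         1.00000000e+00]])}
```

View pics/scene0.png

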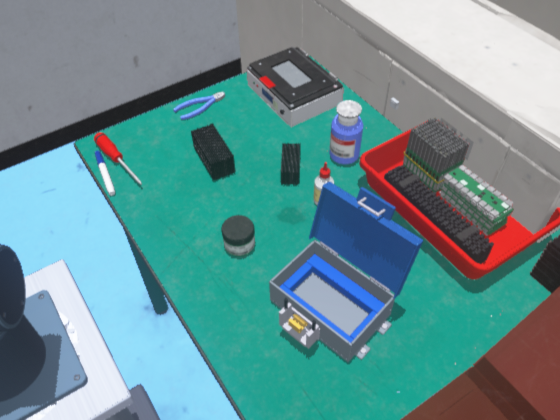

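View pics/side0.png

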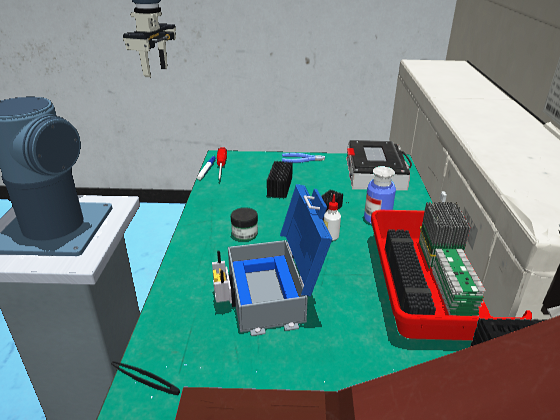

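Scene view: pack candidates are the black block at (213,150), which looks the larger, the smaller block at (290,163), and the carriers in the red tray at (437,145), (440,210) and (550,265). The case is at (335,300) with its catch at (297,322). The jar is at (238,236) and the bottle at (323,188), close to the lid. I choose (213,150) and check it in a close crop.

```bash
cat > h.py <<'E'
import cv2, numpy as np
from scipy.spatial.transform import Rotation as R
from rig import sense, viewer, bot
def cam(n,s=None):
    m=viewer.camera_model(n); K=m["camera_matrix"]
    if n=="wrist":
        T=np.eye(4);T[:3,:3]=R.from_rotvec(s["tcp_rot"]).as_matrix();T[:3,3]=s["tcp_pos"]
        W=T@m["T_tool_cam"]; return K,W[:3,:3],W[:3,3]
    Rm=cv2.Rodrigues(m["rvec"])[0]; return K,Rm.T,-Rm.T@m["tvec"]
def ray(c,px,z):
    K,Rw,o=c; d=Rw@np.linalg.solve(K,[px[0],px[1],1.]); return o+d*(z-o[2])/d[2]
def proj(c,P):
    K,Rw,o=c; p=K@(Rw.T@(np.asarray(P)-o)); return p[:2]/p[2]
def state():
    s=sense(); print("t",round(s["t"],2),"tcp",s["tcp_pos"].round(4),"F",s["contact_force"].round(1),"w",round(s["gripper_width"],4),"q",s["qpos"].round(2)); print(R.from_rotvec(s["tcp_rot"]).as_matrix().round(3)); return s
def fit(name):  # min-area rect of mask
    pass
E
python3 - <<'E'
from h import *
a=cv2.imread("pics/scene0.png")
l=cv2.resize(a[110:190,180:310],None,fx=4.2,fy=4.2,interpolation=cv2.INTER_CUBIC)[:336,:390]
l=cv2.resize(a[115:185,185:305],(400,233),interpolation=cv2.INTER_CUBIC)
r=cv2.resize(a[180:365,260:425],(495,555),interpolation=cv2.INTER_CUBIC)
o=np.zeros((600,800,3),np.uint8); 
o[:555,:495]=r; o[:178,495:800]=cv2.resize(l,(305,178))
c=cv2.imread("pics/wrist0.png"); o[200:429,495:800]=cv2.resize(c,(305,229)); cv2.imwrite("pics/crop1.png",o)
g=a.astype(int).max(2)
m=((g<75)).astype(np.uint8)
n,lab,st,ce=cv2.connectedComponentsWithStats(m)
C=cam("scene")
for i in range(1,n):
    if st[i,4]>200 and st[i,0]>150 and st[i,1]>60: print(st[i],ce[i].round(), ray(C,ce[i],.03).round(3))
E
```

```text
[ 191  124   44   56 1448] [213. 152.] [0.514 0.22  0.03 ]
[407 132  27  33 315] [420. 148.] [ 0.886 -0.021  0.03 ]
[281 144  19  41 668] [290. 164.] [0.629 0.096 0.03 ]
[ 385  166  107   97 2515] [440. 214.] [ 0.79  -0.177  0.03 ]
[ 530  236   30   57 1011] [549. 266.] [ 0.862 -0.373  0.03 ]
```

View pics/crop1.png

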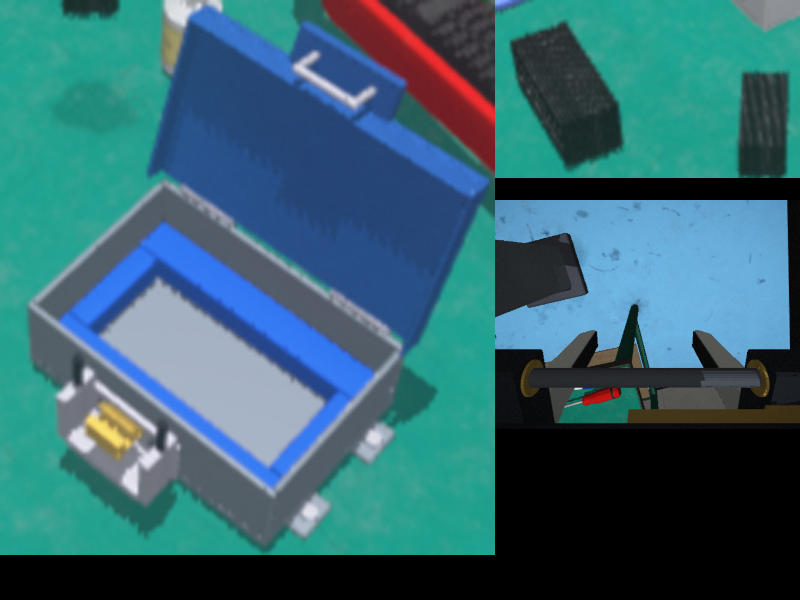

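The crop confirms the choice: the left block is about twice the width of the right one. The pack's top corners in the scene are near (192,131), (213,124), (233,154) and (213,163). The case rim corners are (270,282), (315,242), (393,295) and (351,344).

```bash
python3 - <<'E'
from h import *
C=cam("scene")
for pts,z in (([(191.7,131.5),(213,123.7),(233.4,154.4),(212.6,163.5)],.05),([(270,281.7),(315,241.7),(393.3,295),(351,344)],.06)):
    P=np.array([ray(C,p,z)[:2] for p in pts]);print(P.round(3),P.mean(0).round(3))
    for i in range(4):
        d=P[(i+1)%4]-P[i];print(np.linalg.norm(d).round(3),np.degrees(np.arctan2(d[1],d[0])).round(1))
print(state())
for p,z in (((238,228),.05),((323,172),.109)): print(ray(C,p,z))
E
```

```text
[[0.498 0.282]
 [0.549 0.278]
 [0.537 0.17 ]
 [0.488 0.171]] [0.518 0.225]
0.051 -4.6
0.109 -96.3
0.049 178.5
0.112 84.8
[[ 0.427 -0.139]
 [ 0.539 -0.114]
 [ 0.581 -0.275]
 [ 0.469 -0.305]] [ 0.504 -0.208]
0.115 12.7
0.166 -75.3
0.116 -165.1
0.171 104.3
t 0.15 tcp [0.124  0.5354 0.218 ] F [ 0.7  0.8 -1.1] w 0.0932 q [ 1.14  0.26  1.54 -0.    1.35 -0.2 ]
[[ 0.226  0.974 -0.001]
 [ 0.974 -0.226 -0.001]
 [-0.001 -0.    -1.   ]]
{'t': 0.15, 'qpos': array([ 1.14016099e+00,  2.59173817e-01,  1.53580119e+00, -5.43885118e-06,
        1.34802819e+00, -2.02762749e-01]), 'joint_vel': array([-0.00074422, -0.00159216, -0.00261735, -0.00046512, -0.00229227,
       -0.00108676]), 'joint_torque': array([ 1.56675320e-03, -4.37642562e+01, -2.84234655e+01,  7.19224918e-02,
        3.78856400e-02, -1.09877801e-04]), 'tcp_pos': array([0.12402992, 0.53540566, 0.2180219 ]), 'tcp_rot': array([ 2.45908959e+00,  1.95408445e+00, -1.97256341e-03]), 'contact_force': array([ 0.69572298,  0.7683541 , -1.1096893 ]), 'moment': array([-0.06464348, -0.00949865,  0.01343502]), 'gripper_width': 0.09322302532938231}
[ 0.44503099 -0.00251724  0.05      ]
[ 0.62350867 -0.0202212   0.109     ]
```

```bash
python3 -m handwheel '[[9.3,[-1.52,3.24,0],[0,0,0]],[9.3,[-1.52,3.24,0],[0,0,0]],[9.3,[-1.52,3.24,0],[0,0,0]],[9.3,[-1.52,3.24,0],[0,0,0]],[9.3,[-1.52,3.24,0],[0,0,0]],[9.3,[-1.52,3.24,0],[0,0,0]],[9.3,[-1.52,3.24,0],[0,0,0]],[9.3,[-1.52,3.24,0],[0,0,0]]]' 
python3 -m handwheel '[[9.3,[-1.52,3.24,0],[0,0,0]],[9.3,[-1.52,3.24,0],[0,0,0]],[9.3,[-1.52,3.24,0],[0,0,0]],[9.3,[-1.52,3.24,0],[0,0,0]],[9.3,[-1.52,3.24,0],[0,0,0]],[9.3,[-1.52,3.24,0],[0,0,0]],[9.3,[0,0,0],[0,0,6.83]],[9.3,[0,0,0],[0,0,6.83]]]' 
python3 -m handwheel '[[9.3,[0,0,0],[0,0,6.83]],[9.3,[0,0,0],[0,0,6.83]],[9.3,[0,0,0],[0,0,6.83]],[9.3,[0,0,0],[0,0,6.83]],[9.3,[0,0,0],[0,0,6.83]],[9.3,[0,0,0],[0,0,6.83]],[9.3,[0,0,0],[0,0,6.83]],[9.3,[0,0,0],[0,0,6.83]]]' 
python3 -m handwheel '[[9.3,[0,0,0],[0,0,6.83]],[9.3,[0,0,0],[0,0,6.83]],[9.3,[0,0,0],[0,0,0]],[9.3,[0,0,0],[0,0,0]]]' 
python3 - <<'E'
from h import *
s=state(); im=viewer.snapshot("wrist")[:,:,::-1]; cv2.imwrite("pics/w1.png",im)
c=cam("wrist",s); print(proj(c,[.518,.225,.05]))
E
```

```text
t: 0.82
tcp_pos: [0.3502, 0.3574, 0.2185]
tcp_rot: [-2.459, -1.955, 0.0]
contact_force: [0.2, 0.2, 0.3]
gripper_width: 0.093
t: 1.48
tcp_pos: [0.5195, 0.2241, 0.2178]
tcp_rot: [-2.682, -1.636, 0.002]
contact_force: [-0.6, -0.4, -0.3]
gripper_width: 0.0932
t: 2.15
tcp_pos: [0.5178, 0.226, 0.2183]
tcp_rot: [3.133, 0.228, -0.001]
contact_force: [0.6, -0.2, -0.5]
gripper_width: 0.0931
t: 2.48
tcp_pos: [0.5178, 0.226, 0.2184]
tcp_rot: [3.139, -0.132, -0.001]
contact_force: [-0.8, 0.6, 0.4]
gripper_width: 0.093
t 2.48 tcp [0.5178 0.226  0.2184] F [-0.8  0.6  0.4] w 0.093 q [ 0.21  0.29  1.5  -0.    1.36  0.3 ]
[[ 0.996 -0.084 -0.001]
 [-0.084 -0.996 -0.   ]
 [-0.001  0.    -1.   ]]
[275.5059593  184.90413044]
```

View pics/w1.png

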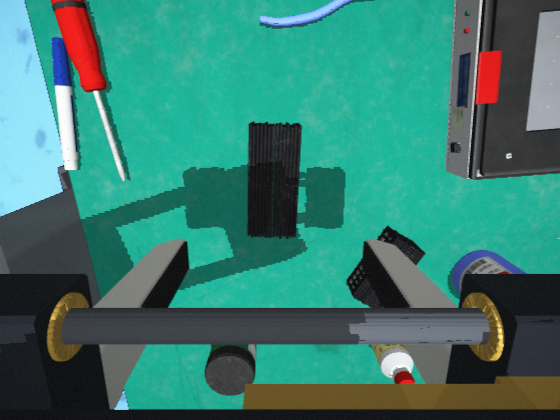

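The wrist view shows the pack centred at about (274,180) and aligned with the jaws, which straddle it. The smaller pack is at (385,265).

```bash
python3 - <<'E'
from h import *
s=state(); c=cam("wrist",s)
P=np.array([ray(c,p,.05)[:2] for p in ((248,124),(301,124),(298,237.5),(247,236))]);print(P.round(4),P.mean(0))
for i in range(4):
    d=P[(i+1)%4]-P[i];print(np.linalg.norm(d).round(3),np.degrees(np.arctan2(d[1],d[0])).round(1))
im=cv2.imread("pics/w1.png").astype(int).max(2)<60
m=np.zeros_like(im,np.uint8);m[110:250,225:330]=im[110:250,225:330]
k=max(cv2.findContours(m,0,1)[0],key=cv2.contourArea);r=cv2.minAreaRect(k);print(r,cv2.boundingRect(k))
C=cv2.boxPoints(r);Q=np.array([ray(c,p,.05)[:2] for p in C]);print(Q.round(4),Q.mean(0))
E
```

```text
t 2.53 tcp [0.5179 0.226  0.2185] F [ 0.4 -0.8 -0.3] w 0.093 q [ 0.21  0.29  1.5  -0.    1.36  0.3 ]
[[ 0.996 -0.084 -0.   ]
 [-0.084 -0.996 -0.   ]
 [-0.     0.    -1.   ]]
[[0.4966 0.2871]
 [0.5475 0.2829]
 [0.5371 0.1661]
 [0.4834 0.1723]] [0.5161555  0.22711971]
0.051 -4.7
0.117 -95.1
0.054 173.4
0.116 83.5
((273.34503173828125, 180.0082244873047), (51.342586517333984, 115.6338882446289), 1.3639276027679443) (247, 122, 54, 117)
[[0.4826 0.171 ]
 [0.4978 0.2893]
 [0.547  0.2841]
 [0.5366 0.1651]] [0.51600474 0.22737423]
```

```bash
python3 -m handwheel '[[9.3,[-0.2,-0.1,2.5],[0,0,0]],[9.3,[0,0,3.3],[0,0,0]],[9.3,[0,0,3.3],[0,0,0]],[9.3,[0,0,3.3],[0,0,0]],[9.3,[0,0,3.3],[0,0,0]],[9.3,[0,0,2.3],[0,0,0]],[9.3,[0,0,1],[0,0,0]],[9.3,[0,0,0],[0,0,0]]]' 
python3 -m handwheel '[[4.5,[0,0,0],[0,0,0]],[4.5,[0,0,0],[0,0,0]],[4.5,[0,0,0],[0,0,0]],[4.5,[0,0,0],[0,0,0]],[4.5,[0,0,0],[0,0,0]],[4.5,[0,0,0],[0,0,0]],[4.5,[0,0,0],[0,0,0]],[4.5,[0,0,0],[0,0,0]]]' 
python3 - <<'E'
from h import *
s=state()
a=viewer.snapshot("scene");cv2.imwrite("pics/s1.png",a[:,:,::-1])
# lid angle from scene/side: blue lid free-edge corners
C=cam("scene");D=cam("side")
yaw=np.radians(14);X=np.array([np.cos(yaw),np.sin(yaw),0]);Y=np.array([-X[1],X[0],0]);o=np.array([.504,-.208,0])
for th in (1.8,1.875,1.95,2.1):
  for r,y in ((124,91),(124,-91),(148,32),(148,-32)):
    P=o+X*(.06-r/1e3*np.cos(th))+Y*y/1e3+np.array([0,0,.062+r/1e3*np.sin(th)])
    print(th,r,y,proj(C,P).round(),proj(D,P).round())
E
```

```text
t: 3.2
tcp_pos: [0.5142, 0.2268, 0.0262]
tcp_rot: [3.137, -0.134, -0.008]
contact_force: [0.0, -0.4, 0.8]
gripper_width: 0.0929
t: 3.87
tcp_pos: [0.5161, 0.2273, 0.0292]
tcp_rot: [-3.138, 0.137, -0.0]
contact_force: [-1.3, 0.6, 3.7]
gripper_width: 0.0519
t 3.87 tcp [0.5161 0.2273 0.0292] F [-1.3  0.6  3.7] w 0.0519 q [0.22 0.48 1.73 0.   0.94 0.3 ]
[[ 0.996 -0.087  0.   ]
 [-0.087 -0.996  0.   ]
 [ 0.    -0.    -1.   ]]
1.8 124 91 [326. 183.] [300. 184.]
1.8 124 -91 [421. 242.] [327. 237.]
1.8 148 32 [358. 189.] [311. 187.]
1.8 148 -32 [392. 210.] [321. 205.]
1.875 124 91 [329. 181.] [304. 184.]
1.875 124 -91 [424. 240.] [333. 237.]
1.875 148 32 [362. 187.] [317. 188.]
1.875 148 -32 [396. 207.] [327. 206.]
1.95 124 91 [333. 179.] [309. 185.]
1.95 124 -91 [426. 237.] [338. 238.]
1.95 148 32 [366. 185.] [322. 189.]
1.95 148 -32 [399. 205.] [333. 207.]
2.1 124 91 [339. 177.] [317. 188.]
2.1 124 -91 [431. 234.] [347. 241.]
2.1 148 32 [373. 182.] [333. 193.]
2.1 148 -32 [406. 202.] [344. 211.]
```

Gripped at 51.9 mm, so this is the larger pack. The lid angle is about 1.83 rad by its corners. The gripper body is 188 mm wide along the jaws and would strike the lid if I lowered upright, so I will lower with a forward tilt of about 12°.

```bash
python3 -m handwheel '[[4.5,[0,0,-1],[0,0,0]],[4.5,[0,0,-3],[0,0,0]],[4.5,[0,0,-3],[0,0,0]],[4.5,[0,0,-3],[0,0,0]],[4.5,[0,0,-3],[0,0,0]],[4.5,[0,0,-3],[0,0,0]],[4.5,[0,0,-3],[0,0,0]],[4.5,[0.2,2,0],[0,0,0]]]' 
python3 -m handwheel '[[4.5,[0.2,3.4,0],[0,0,0]],[4.5,[0.2,3.4,0],[0,0,0]],[4.5,[0.2,3.4,0],[0,0,0]],[4.5,[0.2,3.4,0],[0,0,0]],[4.5,[0.2,3.4,0],[0,0,0]],[4.5,[0.2,3.4,0],[0,0,0]],[4.5,[0.2,3.4,0],[0,0,0]],[4.5,[0.2,3.4,0],[0,0,0]]]' 
python3 -m handwheel '[[4.5,[0.2,3.4,0],[0,0,0]],[4.5,[0.2,3.4,0],[0,0,0]],[4.5,[0.2,3.4,0],[0,0,0]],[4.5,[0.2,3.4,0],[0,0,0]],[4.5,[0,0.6,0],[0,0,-6.5]],[4.5,[0,0,0],[0,0,-6.5]],[4.5,[0,0,0],[0,0,-6]],[4.5,[0,0,0],[0,0,0]]]' 
python3 - <<'E'
from h import *
s=state(); im=viewer.snapshot("wrist")[:,:,::-1]; cv2.imwrite("pics/w2.png",im)
im=viewer.snapshot("side")[:,:,::-1]; cv2.imwrite("pics/sd2.png",im)
E
```

```text
t: 4.58
tcp_pos: [0.5192, 0.2101, 0.2256]
tcp_rot: [-3.134, 0.133, -0.017]
contact_force: [1.3, 0.2, -1.8]
gripper_width: 0.0518
t: 5.25
tcp_pos: [0.5078, -0.0667, 0.2187]
tcp_rot: [-3.139, 0.137, 0.001]
contact_force: [0.1, -0.4, -2.6]
gripper_width: 0.0514
t: 5.92
tcp_pos: [0.5036, -0.2077, 0.2184]
tcp_rot: [-3.117, -0.387, 0.001]
contact_force: [0.1, 0.9, -1.7]
gripper_width: 0.0518
t 5.92 tcp [ 0.5036 -0.2077  0.2184] F [ 0.1  0.9 -1.7] w 0.0518 q [-0.6   0.25  1.55 -0.    1.35 -0.84]
[[ 0.97   0.244 -0.001]
 [ 0.244 -0.97   0.001]
 [-0.001 -0.001 -1.   ]]
```

View pics/w2.png

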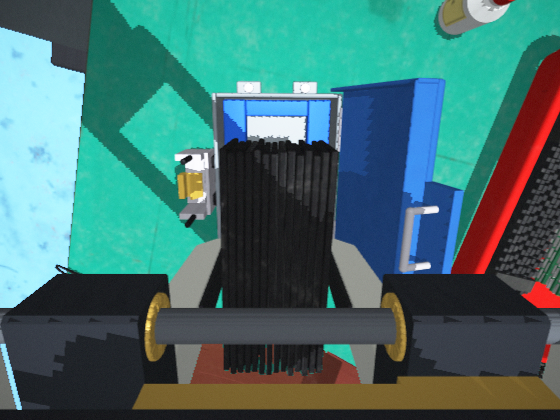

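The wrist view shows the case's far rim corners at (214,96) and (342,96), the nest floor's far edge at (247..305,116), and the pack held straight.

```bash
python3 - <<'E'
from h import *
s=state(); c=cam("wrist",s)
A,B=ray(c,(214,96),.06),ray(c,(342,96),.06);d=B-A;print(A,B,np.linalg.norm(d),np.degrees(np.arctan2(d[1],d[0])))
u=d/np.linalg.norm(d);v=np.array([-u[1],u[0],0]);print("case ctr",((A+B)/2-v*.0875).round(4))
A,B=ray(c,(247,116),.004),ray(c,(305.5,116),.004);d=B-A;print(A,B,np.linalg.norm(d),"nest ctr",((A+B)/2-v*.066).round(4))
im=cv2.imread("pics/w2.png").astype(int)
for row in (106,126,134): print(row,[(x,tuple(im[row,x])) for x in list(range(206,252,3))+list(range(300,350,3))])
E
```

```text
t 6.02 tcp [ 0.5038 -0.2073  0.2185] F [-0.1 -0.9 -3. ] w 0.0521 q [-0.6   0.25  1.55 -0.    1.35 -0.84]
[[ 0.971  0.238 -0.001]
 [ 0.238 -0.971  0.   ]
 [-0.    -0.    -1.   ]]
[ 0.42903467 -0.13833837  0.06      ] [ 0.54281267 -0.1103008   0.06      ] 0.1171816448654949 13.843215439528757
case ctr [ 0.5069 -0.2093  0.06  ]
[ 0.45823296 -0.15099989  0.004     ] [ 0.52015379 -0.13574188  0.004     ] 0.06377299977388681 nest ctr [ 0.505  -0.2075  0.004 ]
106 [(206, (np.int64(98), np.int64(114), np.int64(33))), (209, (np.int64(100), np.int64(116), np.int64(35))), (212, (np.int64(109), np.int64(110), np.int64(79))), (215, (np.int64(119), np.int64(112), np.int64(102))), (218, (np.int64(82), np.int64(77), np.int64(70))), (221, (np.int64(87), np.int64(83), np.int64(77))), (224, (np.int64(253), np.int64(151), np.int64(58))), (227, (np.int64(255), np.int64(176), np.int64(78))), (230, (np.int64(255), np.int64(177), np.int64(77))), (233, (np.int64(255), np.int64(180), np.int64(81))), (236, (np.int64(255), np.int64(183), np.int64(84))), (239, (np.int64(255), np.int64(189), np.int64(90))), (242,
[... 3885 characters left out ...]
 np.int64(81))), (312, (np.int64(255), np.int64(184), np.int64(86))), (315, (np.int64(255), np.int64(184), np.int64(83))), (318, (np.int64(255), np.int64(183), np.int64(82))), (321, (np.int64(255), np.int64(179), np.int64(83))), (324, (np.int64(255), np.int64(179), np.int64(82))), (327, (np.int64(255), np.int64(174), np.int64(76))), (330, (np.int64(82), np.int64(77), np.int64(71))), (333, (np.int64(83), np.int64(79), np.int64(73))), (336, (np.int64(157), np.int64(147), np.int64(134))), (339, (np.int64(200), np.int64(190), np.int64(190))), (342, (np.int64(136), np.int64(70), np.int64(31))), (345, (np.int64(136), np.int64(72), np.int64(32))), (348, (np.int64(137), np.int64(70), np.int64(33)))]
```

```bash
python3 -m handwheel '[[4.5,[-0.25,0.1,0],[0,0,0]],[4.5,[0,0,0],[0,6,0]],[4.5,[0,0,0],[0,6,0]],[4.5,[-0.624,0,2.934],[0,0,0]],[4.5,[-0.624,0,2.934],[0,0,0]],[4.5,[-0.624,0,2.934],[0,0,0]],[4.5,[-0.624,0,2.934],[0,0,0]],[4.5,[0,0,0],[0,0,0]]]' 
python3 -m handwheel '[[4.5,[-0.312,0,1.467],[0,0,0]],[4.5,[-0.312,0,1.467],[0,0,0]],[4.5,[0,0,0],[0,0,0]]]'
python3 - <<'E'
from h import *
s=state(); im=viewer.snapshot("side")[:,:,::-1]; 
b=viewer.snapshot("scene")[:,:,::-1]
cv2.imwrite("pics/x3.png",np.hstack([cv2.resize(im[100:350,180:380],(400,500)),cv2.resize(b[150:400,230:430],(400,500))]))
E
```

```text
t: 6.68
tcp_pos: [0.4981, -0.206, 0.0933]
tcp_rot: [-3.07, -0.373, -0.311]
contact_force: [-0.4, 1.4, -3.1]
gripper_width: 0.0516
t: 6.93
tcp_pos: [0.501, -0.2081, 0.0677]
tcp_rot: [-3.074, -0.376, -0.32]
contact_force: [0.3, 0.6, -2.1]
gripper_width: 0.0519
t 6.93 tcp [ 0.501  -0.2081  0.0677] F [ 0.3  0.6 -2.1] w 0.0519 q [-0.72  0.32  1.9   0.23  0.83 -1.11]
[[ 0.95   0.241  0.199]
 [ 0.235 -0.97   0.052]
 [ 0.206 -0.003 -0.979]]
```

View pics/x3.png

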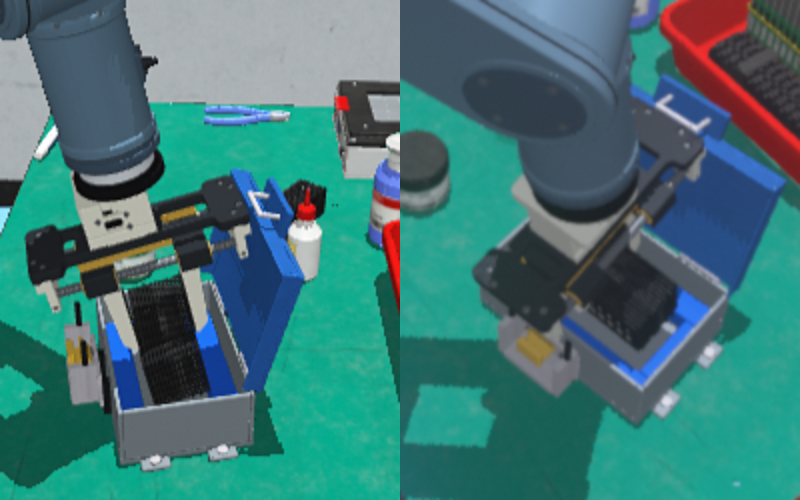

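The side and scene crops show the pack tilted inside the case mouth, with the gripper body clear of the lid. I continue down slowly.

```bash
python3 -m handwheel '[[4.5,[-0.21,0,0.98],[0,0,0]],[4.5,[-0.21,0,0.98],[0,0,0]],[4.5,[-0.1,0,0.49],[0,0,0]],[4.5,[0,0,0],[0,0,0]],[4.5,[0,0,0],[0,0,0]]]'
python3 -m handwheel '[[4.5,[-0.04,0,0.19],[0,0,0]],[4.5,[0,0,0],[0,0,0]]]'
python3 -m handwheel '[[4.5,[-0.04,0,0.19],[0,0,0]],[4.5,[0,0,0],[0,0,0]]]'
```

```text
t: 7.45
tcp_pos: [0.5016, -0.2087, 0.0432]
tcp_rot: [-3.076, -0.377, -0.322]
contact_force: [0.1, 0.7, -3.0]
gripper_width: 0.052
t: 7.62
tcp_pos: [0.502, -0.209, 0.0417]
tcp_rot: [-3.076, -0.377, -0.324]
contact_force: [-0.1, 0.4, -2.6]
gripper_width: 0.0517
t: 7.78
tcp_pos: [0.5019, -0.209, 0.0397]
tcp_rot: [-3.076, -0.377, -0.323]
contact_force: [-0.8, 0.9, -3.3]
gripper_width: 0.0519
```

```bash
python3 -m handwheel '[[4.5,[0.16,0,0.13],[0,-3,0]],[4.5,[0,0,0],[0,0,0]],[4.5,[-0.03,0,0.15],[0,0,0]],[4.5,[0,0,0],[0,0,0]]]'
python3 -m handwheel '[[4.5,[-0.02,0,0.1],[0,0,0]],[4.5,[0,0,0],[0,0,0]]]'
```

```text
t: 8.12
tcp_pos: [0.5036, -0.2082, 0.037]
tcp_rot: [-3.089, -0.38, -0.244]
contact_force: [0.3, -0.1, -2.5]
gripper_width: 0.0518
t: 8.28
tcp_pos: [0.5036, -0.2082, 0.0368]
tcp_rot: [-3.089, -0.379, -0.245]
contact_force: [-0.4, 2.4, 2.7]
gripper_width: 0.052
```

The front edge touches, with Fz rising from -2.5 to +2.7 N. I release with a small opening, then withdraw along the tool axis.

```bash
python3 -m handwheel '[[6.2,[0,0,0],[0,0,0]],[6.2,[0,0,0],[0,0,0]],[6.2,[0,0,0],[0,0,0]],[6.2,[0,0,0],[0,0,0]]]'
python3 -m handwheel '[[6.2,[0,0,-0.5],[0,0,0]],[6.2,[0,0,-1],[0,0,0]],[6.2,[0,0,-1.5],[0,0,0]],[6.2,[0,0,-2],[0,0,0]],[6.2,[0,0,-3],[0,0,0]],[6.2,[0,0,-3],[0,0,0]],[6.2,[0,0,-3],[0,0,0]],[6.2,[0,0,-3],[0,0,0]]]'
python3 - <<'E'
from h import *
s=state(); im=viewer.snapshot("side")[:,:,::-1]; 
b=viewer.snapshot("wrist")[:,:,::-1]
cv2.imwrite("pics/w4.png",b)
cv2.imwrite("pics/x4.png",np.hstack([cv2.resize(im[150:350,190:340],(375,500)),cv2.resize(b,(400,500))]))
E
```

```text
t: 8.62
tcp_pos: [0.5037, -0.2088, 0.0364]
tcp_rot: [-3.09, -0.379, -0.244]
contact_force: [0.7, 0.1, -0.6]
gripper_width: 0.0618
t: 9.28
tcp_pos: [0.4771, -0.2148, 0.2065]
tcp_rot: [-3.09, -0.379, -0.243]
contact_force: [0.8, -0.2, 0.2]
gripper_width: 0.0618
t 9.28 tcp [ 0.4771 -0.2148  0.2065] F [ 0.8 -0.2  0.2] w 0.0618 q [-0.73  0.14  1.72  0.14  1.19 -1.02]
[[ 0.958  0.242  0.152]
 [ 0.239 -0.97   0.037]
 [ 0.156  0.001 -0.988]]
```

View pics/x4.png

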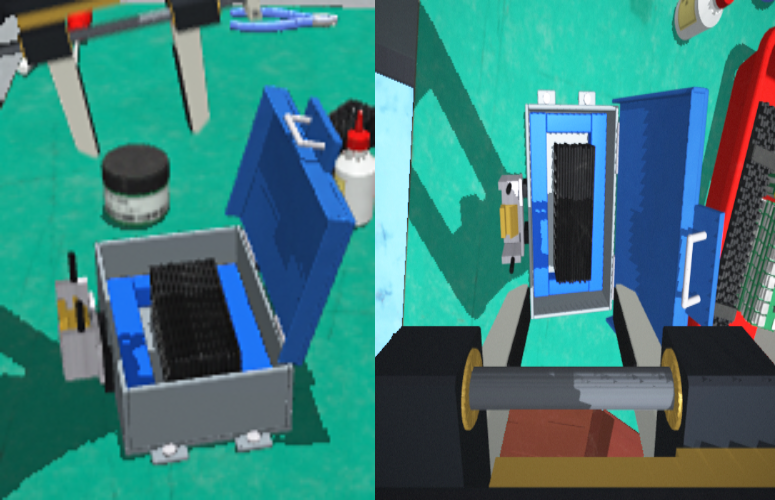

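The pack stands in the nest, towards its back. I check its size and level at the expected top height of 54 mm.

```bash
python3 - <<'E'
from h import *
s=state(); c=cam("wrist",s)
im=cv2.imread("pics/w4.png").astype(int).max(2)<70
m=np.zeros_like(im,np.uint8);m[110:245,240:315]=im[110:245,240:315]
k=max(cv2.findContours(m,0,1)[0],key=cv2.contourArea);r=cv2.minAreaRect(k);print(r)
yaw=np.radians(13.9);X=np.array([np.cos(yaw),np.sin(yaw)]);Y=np.array([-X[1],X[0]]);o=np.array([.5055,-.208])
for p in [*cv2.boxPoints(r),(252,120),(307,122),(302,238),(253,235)]:
    d=ray(c,p,.054)[:2]-o; print(np.round(p),(d@X*1e3).round(1),(d@Y*1e3).round(1))
E
```

```text
t 9.38 tcp [ 0.4795 -0.2171  0.2105] F [ 0.4 -0.4 -0. ] w 0.0618 q [-0.73  0.14  1.72  0.14  1.19 -1.02]
[[ 0.957  0.241  0.159]
 [ 0.24  -0.97   0.031]
 [ 0.162  0.009 -0.987]]
((277.31329345703125, 178.6610107421875), (56.156036376953125, 117.79441833496094), 1.7357046604156494)
[247. 237.] -30.0 -55.5
[251. 119.] -24.4 60.5
[307. 121.] 28.8 58.8
[304. 238.] 28.6 -61.1
[252 120] -23.6 59.6
[307 122] 28.6 57.5
[302 238] 26.9 -60.6
[253 235] -24.3 -54.0
```

Pack top spans x -24..+29 and y ±60 mm in the case frame, so it sits flat in the pocket. Next I close the jaws and go over and behind the lid.

```bash
python3 -m handwheel '[[0,[0,0,-1],[0,-4.6,0]],[0,[0,-0.25,-1],[0,-4.6,0]],[0,[0,0,-3],[0,0,0]],[0,[0,0,-3],[0,0,0]],[0,[0,0,-2],[0,0,0]],[0,[3.4,0,0],[0,0,0]],[0,[3.4,0,0],[0,0,0]],[0,[3.4,0,0],[0,0,0]]]'
python3 -m handwheel '[[0,[3,0,0],[0,0,0]],[0,[3,0,0],[0,0,0]],[0,[0,0,0],[0,0,0]],[0,[0,0,0],[0,0,0]]]'
cat >> h.py <<'E'
def case():
    s=sense(); yaw=np.radians(13.9);X=np.array([np.cos(yaw),np.sin(yaw)]);Y=np.array([-X[1],X[0]])
    d=s["tcp_pos"][:2]-[.5055,-.208]; M=R.from_rotvec(s["tcp_rot"]).as_matrix()
    f=s["contact_force"]; print("t %.2f case x %.1f y %.1f z %.1f mm | Fx %.1f Fy %.1f Fz %.1f"%(s["t"],d@X*1e3,d@Y*1e3,s["tcp_pos"][2]*1e3,f[:2]@X,f[:2]@Y,f[2]),"toolx",(M[:2,0]@X).round(3),(M[:2,0]@Y).round(3),"w",s["gripper_width"].round(3))
E
python3 - <<'E'
from h import *
case();print(sense()["qpos"].round(2))
cv2.imwrite("pics/w5.png",viewer.snapshot("wrist")[:,:,::-1])
E
```

```text
t: 10.05
tcp_pos: [0.5749, -0.1882, 0.3045]
tcp_rot: [3.117, 0.38, -0.004]
contact_force: [0.2, -0.5, 0.3]
gripper_width: 0.0134
t: 10.38
tcp_pos: [0.6327, -0.1732, 0.3017]
tcp_rot: [-3.117, -0.385, 0.01]
contact_force: [-0.2, 0.2, 0.4]
gripper_width: 0.0002Traceback (most recent call last):
  File "<stdin>", line 2, in <module>
  File "h.py", line 21, in case
    f=s["contact_force"]; print("t %.2f case x %.1f y %.1f z %.1f mm | Fx %.1f Fy %.1f Fz %.1f"%(s["t"],d@X*1e3,d@Y*1e3,s["tcp_pos"][2]*1e3,f[:2]@X,f[:2]@Y,f[2]),"toolx",(M[:2,0]@X).round(3),(M[:2,0]@Y).round(3),"w",s["gripper_width"].round(3))
                                                                                                                                                                                                                        ^^^^^^^^^^^^^^^^^^^^^^^^
AttributeError: 'float' object has no attribute 'round'
```

```bash
sed -i 's/s\["gripper_width"\].round(3))/round(s["gripper_width"],3))/' h.py
python3 - <<'E'
from h import *
case();print(sense()["qpos"].round(2))
cv2.imwrite("pics/w5.png",viewer.snapshot("wrist")[:,:,::-1])
E
```

```text
t 10.38 case x 131.8 y 3.3 z 301.7 mm | Fx -0.1 Fy 0.2 Fz 0.4 toolx 1.0 0.003 w 0.0
[-0.44  0.43  1.1  -0.    1.62 -0.68]
```

View pics/w5.png

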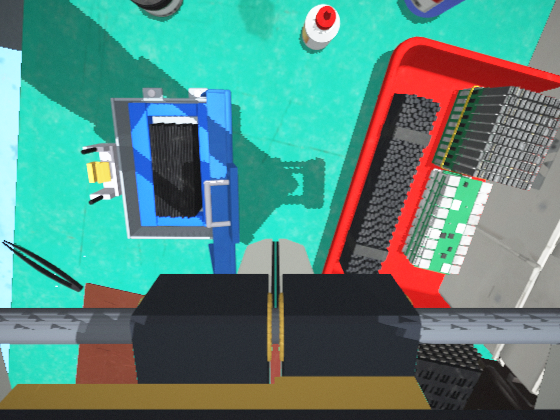

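The view shows the pack in its nest and the closed fingers behind the lid and short of the tray. I lower them behind the lid, then push it up to vertical.

```bash
python3 -m handwheel '[[0,[0,0.3,3],[0,0,0]],[0,[0,0,3.5],[0,0,0]],[0,[0,0,3.5],[0,0,0]],[0,[0,0,2.5],[0,0,0]],[0,[0,0,1],[0,0,0]],[0,[0,0,0],[0,0,0]]]'
python3 -m handwheel '[[0,[-0.8,0,0],[0,0,0]],[0,[-0.8,0,0],[0,0,0]],[0,[-0.8,0,0],[0,0,0]],[0,[-0.8,0,0],[0,0,0]]]'
python3 -m handwheel '[[0,[-0.8,0,0],[0,0,0]],[0,[-0.8,0,0],[0,0,0]],[0,[0,0,0],[0,0,0]]]'
python3 -c "from h import *;case()"
```

```text
t: 10.93
tcp_pos: [0.63, -0.1768, 0.1662]
tcp_rot: [-3.116, -0.381, 0.013]
contact_force: [-0.1, 0.0, 0.6]
gripper_width: 0.0005
t: 11.27
tcp_pos: [0.6018, -0.1854, 0.1709]
tcp_rot: [3.115, 0.382, 0.0]
contact_force: [1.6, 0.4, 0.7]
gripper_width: 0.0007
t: 11.52
tcp_pos: [0.5844, -0.189, 0.1691]
tcp_rot: [3.118, 0.381, -0.006]
contact_force: [0.7, 0.6, 0.4]
gripper_width: 0.0006
t 11.52 case x 81.2 y -0.5 z 169.1 mm | Fx 0.8 Fy 0.4 Fz 0.4 toolx 1.0 0.001 w 0.001
```

```bash
python3 -m handwheel '[[0,[-1,0,-0.35],[0,0,0]],[0,[-1,0,-0.35],[0,0,0]],[0,[-0.95,0,0.31],[0,0,0]],[0,[-0.95,0,0.31],[0,0,0]],[0,[-0.95,0,0.31],[0,0,0]],[0,[-0.95,0,0.31],[0,0,0]]]'
python3 -m handwheel '[[0,[-0.82,0,0.59],[0,0,0]],[0,[-0.82,0,0.59],[0,0,0]],[0,[-0.82,0,0.59],[0,0,0]]]'
python3 -m handwheel '[[0,[-0.63,0,0.77],[0,0,0]],[0,[-0.63,0,0.77],[0,0,0]],[0,[-0.63,0,0.77],[0,0,0]],[0,[0,0,0],[0,0,0]]]'
python3 - <<'E'
from h import *
case()
a=viewer.snapshot("side")[:,:,::-1];b=viewer.snapshot("scene")[:,:,::-1]
cv2.imwrite("pics/x6.png",np.hstack([cv2.resize(a[120:345,180:360],(400,500)),cv2.resize(b[150:375,230:410],(400,500))]))
E
```

```text
t: 12.02
tcp_pos: [0.5286, -0.2027, 0.1629]
tcp_rot: [3.118, 0.382, -0.006]
contact_force: [2.3, -0.1, -0.9]
gripper_width: 0.0005
t: 12.27
tcp_pos: [0.5048, -0.2086, 0.145]
tcp_rot: [3.118, 0.382, -0.006]
contact_force: [-0.0, -0.2, -0.7]
gripper_width: 0.0005
t: 12.6
tcp_pos: [0.4852, -0.2125, 0.1206]
tcp_rot: [-3.116, -0.382, 0.011]
contact_force: [-0.1, -0.6, -0.5]
gripper_width: 0.0005
t 12.60 case x -20.8 y 0.5 z 120.6 mm | Fx -0.2 Fy -0.5 Fz -0.5 toolx 1.0 0.001 w 0.001
```

View pics/x6.png

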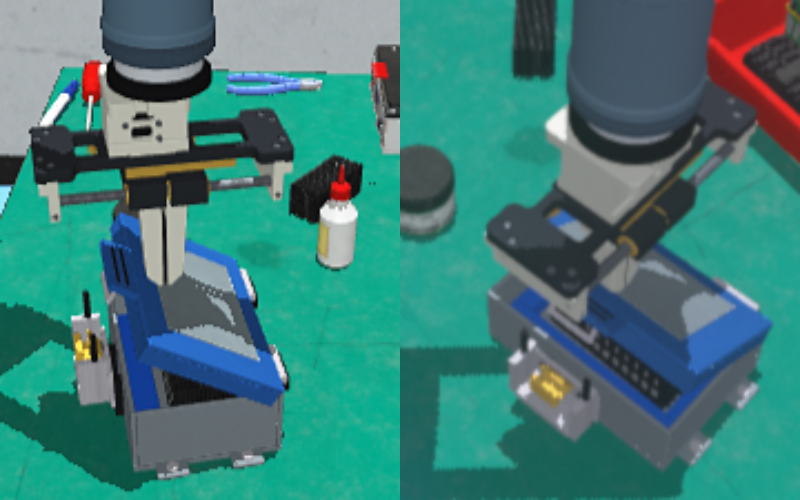

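Lid at about 28°, with the finger on its outer face. I lower it to about 20°, then shift over the tab and press.

```bash
python3 -m handwheel '[[0,[-0.41,0,0.78],[0,0,0]],[0,[-0.41,0,0.78],[0,0,0]],[0,[0,0,0],[0,0,0]],[0,[0,0,-2],[0,0,0]],[0,[-2.7,0,0],[0,0,0]],[0,[0,0,0],[0,0,0]],[0,[0,0,0.6],[0,0,0]],[0,[0,0,0.6],[0,0,0]]]'
python3 -c "from h import *;case()"
python3 -m handwheel '[[0,[0,0,0.5],[0,0,0]],[0,[0,0,0.5],[0,0,0]],[0,[0,0,0],[0,0,0]]]'
python3 -c "from h import *;case()"
python3 -m handwheel '[[0,[0,0,0.3],[0,0,0]],[0,[0,0,0],[0,0,0]]]'
python3 -c "from h import *;case()"
```

```text
t: 13.37
tcp_pos: [0.4536, -0.2217, 0.115]
tcp_rot: [3.117, 0.381, -0.004]
contact_force: [-0.5, -0.2, -0.4]
gripper_width: 0.0003
t 13.37 case x -53.7 y -0.8 z 115.0 mm | Fx -0.5 Fy -0.1 Fz -0.4 toolx 1.0 0.001 w 0.0
t: 13.62
tcp_pos: [0.4527, -0.2208, 0.1036]
tcp_rot: [-3.116, -0.383, 0.009]
contact_force: [-0.2, 0.2, -0.1]
gripper_width: 0.0003
t 13.62 case x -54.3 y 0.2 z 103.6 mm | Fx -0.2 Fy 0.2 Fz -0.1 toolx 1.0 0.002 w 0.0
t: 13.78
tcp_pos: [0.4532, -0.2213, 0.1016]
tcp_rot: [-3.118, -0.383, 0.007]
contact_force: [0.9, 0.2, -0.5]
gripper_width: 0.0004
t 13.78 case x -54.0 y -0.4 z 101.6 mm | Fx 1.0 Fy -0.0 Fz -0.5 toolx 1.0 0.002 w 0.0
```

```bash
python3 -m handwheel '[[0,[0,0,0.3],[0,0,0]],[0,[0,0,0.3],[0,0,0]],[0,[0,0,0],[0,0,0]]]'
python3 -m handwheel '[[0,[0,0,0.2],[0,0,0]],[0,[0,0,0],[0,0,0]]]'
python3 -m handwheel '[[0,[0,0,0.2],[0,0,0]],[0,[0,0,0],[0,0,0]]]'
python3 -m handwheel '[[0,[0,0,0.1],[0,0,0]],[0,[0,0,0],[0,0,0]]]'
python3 -m handwheel '[[0,[0,0,0.1],[0,0,0]],[0,[0,0,0],[0,0,0]]]'
python3 -m handwheel '[[0,[0,0,0.1],[0,0,0]],[0,[0,0,0],[0,0,0]]]'
python3 -m handwheel '[[0,[0,0,0.1],[0,0,0]],[0,[0,0,0],[0,0,0]]]'
python3 -c "from h import *;case()"
```

```text
t: 14.03
tcp_pos: [0.453, -0.2214, 0.0958]
tcp_rot: [-3.118, -0.383, 0.006]
contact_force: [0.8, -0.4, 0.1]
gripper_width: 0.0003
t: 14.2
tcp_pos: [0.4531, -0.2217, 0.0943]
tcp_rot: [3.118, 0.382, -0.006]
contact_force: [-0.8, -0.5, 1.5]
gripper_width: 0.0005
t: 14.37
tcp_pos: [0.4531, -0.2218, 0.0923]
tcp_rot: [3.117, 0.382, -0.005]
contact_force: [-1.1, 0.5, 1.4]
gripper_width: 0.0005
t: 14.53
tcp_pos: [0.4531, -0.2218, 0.0914]
tcp_rot: [3.117, 0.383, -0.006]
contact_force: [-1.7, -0.5, 3.0]
gripper_width: 0.0004
t: 14.7
tcp_pos: [0.4531, -0.2218, 0.0903]
tcp_rot: [3.117, 0.383, -0.006]
contact_force: [-1.2, -1.4, 3.7]
gripper_width: 0.0007
t: 14.87
tcp_pos: [0.4532, -0.2218, 0.0893]
tcp_rot: [3.117, 0.383, -0.005]
contact_force: [-1.7, -0.8, 2.9]
gripper_width: 0.0006
t: 15.03
tcp_pos: [0.4532, -0.2217, 0.0882]
tcp_rot: [3.118, 0.383, -0.005]
contact_force: [-0.8, -0.5, 3.1]
gripper_width: 0.0005
t 15.03 case x -54.1 y -0.7 z 88.2 mm | Fx -0.9 Fy -0.2 Fz 3.1 toolx 1.0 0.002 w 0.0
```

The sprung pins engage at about 91 mm, so the stop should be near 65 mm. I continue in small steps.

```bash
for i in 1; do python3 -m handwheel '[[0,[0,0,0.2],[0,0,0]],[0,[0,0,0.2],[0,0,0]],[0,[0,0,0],[0,0,0]]]'
python3 -m handwheel '[[0,[0,0,0.2],[0,0,0]],[0,[0,0,0],[0,0,0]]]'
python3 -m handwheel '[[0,[0,0,0.1],[0,0,0]],[0,[0,0,0],[0,0,0]]]'
python3 -m handwheel '[[0,[0,0,0.1],[0,0,0]],[0,[0,0,0],[0,0,0]]]'
python3 -m handwheel '[[0,[0,0,0.1],[0,0,0]],[0,[0,0,0],[0,0,0]]]'
python3 -m handwheel '[[0,[0,0,0.1],[0,0,0]],[0,[0,0,0],[0,0,0]]]'
done | grep -E 'tcp_pos|contact'
```

```text
tcp_pos: [0.4529, -0.2218, 0.0845]
contact_force: [-4.0, -0.5, 8.2]
tcp_pos: [0.4527, -0.2219, 0.0829]
contact_force: [-5.1, -2.0, 11.3]
tcp_pos: [0.4526, -0.2219, 0.0821]
contact_force: [-6.7, -1.5, 14.2]
tcp_pos: [0.4525, -0.222, 0.0813]
contact_force: [-7.3, -0.3, 14.3]
tcp_pos: [0.4523, -0.222, 0.0803]
contact_force: [-7.8, -0.5, 16.5]
tcp_pos: [0.4522, -0.222, 0.0794]
contact_force: [-8.8, -1.0, 17.4]
```

```bash
for i in 1; do python3 -m handwheel '[[0,[-0.15,0,0],[0,0,0]],[0,[0,0,0],[0,0,0]]]'
python3 -m handwheel '[[0,[-0.05,0,0.05],[0,0,0]],[0,[0,0,0],[0,0,0]]]'
python3 -m handwheel '[[0,[-0.05,0,0.05],[0,0,0]],[0,[0,0,0],[0,0,0]]]'
done | grep -E 'tcp_pos|contact'
```

```text
tcp_pos: [0.4521, -0.2221, 0.0795]
contact_force: [-4.0, 2.7, 14.3]
tcp_pos: [0.452, -0.2221, 0.0793]
contact_force: [-3.1, 2.1, 14.9]
tcp_pos: [0.452, -0.2222, 0.0789]
contact_force: [-2.0, 2.1, 16.1]
```

```bash
for i in 1; do python3 -m handwheel '[[0,[-0.02,0,0.05],[0,0,0]],[0,[0,0,0],[0,0,0]]]'
python3 -m handwheel '[[0,[-0.02,0,0.05],[0,0,0]],[0,[0,0,0],[0,0,0]]]'
python3 -m handwheel '[[0,[-0.02,0,0.05],[0,0,0]],[0,[0,0,0],[0,0,0]]]'
done | grep -E 'tcp_pos|contact'
```

```text
tcp_pos: [0.4518, -0.2222, 0.078]
contact_force: [-0.1, 1.5, 9.8]
tcp_pos: [0.4517, -0.2222, 0.0771]
contact_force: [1.3, 1.8, 8.5]
tcp_pos: [0.4516, -0.2222, 0.0765]
contact_force: [0.5, 2.0, 7.4]
```

The peak of about 17 N was at 79 mm and the force is now falling. The click should come at about 74–75 mm.

```bash
for i in 1; do python3 -m handwheel '[[0,[0,0,0.05],[0,0,0]],[0,[0,0,0],[0,0,0]]]'
python3 -m handwheel '[[0,[0,0,0.05],[0,0,0]],[0,[0,0,0],[0,0,0]]]'
python3 -m handwheel '[[0,[0,0,0.05],[0,0,0]],[0,[0,0,0],[0,0,0]]]'
python3 -m handwheel '[[0,[0,0,0.05],[0,0,0]],[0,[0,0,0],[0,0,0]]]'
done | grep -E 'tcp_pos|contact'
```

```text
tcp_pos: [0.4515, -0.2222, 0.0758]
contact_force: [1.3, 1.1, 7.0]
tcp_pos: [0.4514, -0.2222, 0.0752]
contact_force: [1.7, 1.8, 5.1]
tcp_pos: [0.4511, -0.2223, 0.0744]
contact_force: [4.1, 1.8, 3.4]
tcp_pos: [0.4511, -0.2223, 0.074]
contact_force: [4.1, 1.3, 4.6]
```

```bash
for i in 1; do python3 -m handwheel '[[0,[0,0,0.05],[0,0,0]],[0,[0,0,0],[0,0,0]]]'
python3 -m handwheel '[[0,[0,0,0.05],[0,0,0]],[0,[0,0,0],[0,0,0]]]'
python3 -m handwheel '[[0,[0,0,0.05],[0,0,0]],[0,[0,0,0],[0,0,0]]]'
done | grep -E 'tcp_pos|contact'
```

```text
tcp_pos: [0.451, -0.2224, 0.0736]
contact_force: [4.4, 1.5, 5.3]
tcp_pos: [0.4511, -0.2224, 0.0735]
contact_force: [3.6, 2.3, 8.2]
tcp_pos: [0.4511, -0.2224, 0.0734]
contact_force: [1.4, 2.7, 11.9]
```

Force now rises steeply with almost no travel at 73.4 mm, so this is the hard stop and the lid is past the click. I back off and check that it holds.

```bash
for i in 1; do python3 -m handwheel '[[0,[0,0,-0.2],[0,0,0]],[0,[0,0,0],[0,0,0]]]'
python3 -m handwheel '[[0,[0,0,-0.3],[0,0,0]],[0,[0,0,0],[0,0,0]]]'
python3 -m handwheel '[[0,[0,0,-2],[0,0,0]],[0,[0,0,-3],[0,0,0]],[0,[0,0,-4],[0,0,0]],[0,[0,0,-4],[0,0,0]],[0,[0,-3,0],[0,0,0]],[0,[0,-4,0],[0,0,0]],[0,[0,-4,0],[0,0,0]],[0,[0,-4,0],[0,0,0]]]'
done | grep -E 'tcp_pos|contact'
python3 - <<'E'
from h import *
case()
C=cam("scene");D=cam("side")
a=viewer.snapshot("side")[:,:,::-1];b=viewer.snapshot("scene")[:,:,::-1]
cv2.imwrite("pics/x7.png",np.hstack([cv2.resize(a[170:345,200:340],(400,500)),cv2.resize(b[200:375,260:400],(400,500))]))
yaw=np.radians(13.9);X=np.array([np.cos(yaw),np.sin(yaw),0]);Y=np.array([-X[1],X[0],0]);o=np.array([.5055,-.208,0])
for th in (0,.05,.1,.14,.2):
  for r,y in ((124,91),(124,-91),(148,-32)):
    P=o+X*(.06-r/1e3*np.cos(th)+.004*np.sin(th))+Y*y/1e3+np.array([0,0,.062+r/1e3*np.sin(th)+.004*np.cos(th)])
    p=proj(D,P);q=proj(C,P);k=400/140
    print(th,r,y,((p-[200,170])*k).round(),((q-[260,200])*k+[400,0]).round())
E
```

```text
tcp_pos: [0.45, -0.2225, 0.0744]
contact_force: [1.7, 1.0, 5.2]
tcp_pos: [0.4493, -0.2221, 0.077]
contact_force: [1.2, -0.4, 0.2]
tcp_pos: [0.4128, -0.0755, 0.2067]
contact_force: [1.2, -0.3, 0.2]
t 19.28 case x -58.1 y 150.9 z 206.7 mm | Fx 1.1 Fy -0.6 Fz 0.2 toolx 1.0 -0.0 w 0.001
0 124 91 [ 71. 207.] [416. 228.]
0 124 -91 [104. 385.] [663. 420.]
0 148 -32 [ 54. 326.] [550. 383.]
0.05 124 91 [ 71. 200.] [416. 222.]
0.05 124 -91 [105. 377.] [665. 415.]
0.05 148 -32 [ 53. 316.] [551. 377.]
0.1 124 91 [ 72. 192.] [417. 215.]
0.1 124 -91 [105. 369.] [666. 409.]
0.1 148 -32 [ 54. 307.] [552. 369.]
0.14 124 91 [ 73. 186.] [417. 210.]
0.14 124 -91 [106. 363.] [668. 403.]
0.14 148 -32 [ 55. 299.] [554. 363.]
0.2 124 91 [ 74. 177.] [419. 201.]
0.2 124 -91 [108. 353.] [671. 395.]
0.2 148 -32 [ 57. 288.] [556. 353.]
```

View pics/x7.png

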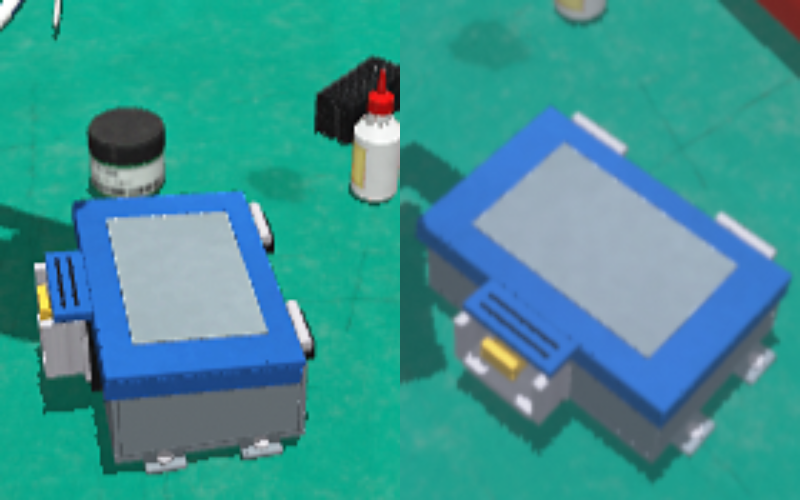

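The lid is level and shut. Its corner pixels, side (105,381) and scene (663,415), give about 0.05 rad, matching the stop height (7 mm/136 mm). The bottle and jar are standing. I wait a second, confirm nothing changes, and hand in.

```bash
python3 -m handwheel '[[0,[0,0,-1],[0,0,0]],[0,[0,0,0],[0,0,0]],[0,[0,0,0],[0,0,0]],[0,[0,0,0],[0,0,0]],[0,[0,0,0],[0,0,0]],[0,[0,0,0],[0,0,0]],[0,[0,0,0],[0,0,0]],[0,[0,0,0],[0,0,0]]]'
python3 - <<'E'
from h import *
b=viewer.snapshot("side")[:,:,::-1]
n=cv2.resize(b[170:345,200:340],(400,500)).astype(int); o=cv2.imread("pics/x7.png")[:,:400].astype(int)
print("changed px in lid/case", (abs(n-o).max(2)[190:,30:320]>40).sum())
print(bot.hand_in())
E
```

```text
t: 20.05
tcp_pos: [0.4142, -0.0769, 0.217]
tcp_rot: [3.118, 0.382, -0.006]
contact_force: [0.7, 0.1, -0.7]
gripper_width: 0.0008
changed px in lid/case 3
the job is handed in; nothing more can be done
None
```

The larger pack is in the nest and the lid is latched. I handed the job in at about 20 s of robot time; no verdict was reported.

- **Pack:** I gripped it at 51.9 mm wide. I lowered it with a forward tilt of 12°, eased to 9°, because the gripper body would otherwise have hit the open lid. After release its top measured about 52 × 118 mm at nest height, inside the pocket.
- **Lid and catch:** I swung the lid over with the closed fingers and pressed the tab in small steps.
  - The vertical force peaked at 17.4 N, with about 9 N sideways, so about 19.5 N in total. This was the highest reading during the press.
  - The force then fell to 3.4 N, about 4.5 mm below the peak, where the click was expected. I stopped at the hard stop at 12 N.
- **Last checks:** After backing off, the lid stayed shut at about 0.05 rad by the pictures and by the stop height. One tab corner in the scene view read nearer 0.08, which is still within the latched range. A side picture about 0.8 s later showed no change. The jar and the bottle are standing and were not touched, and the robot is clear of everything.

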